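# Clamp the sharpening stone with the wing nut

## Robot

A 7-joint arm with a two-finger parallel gripper is mounted at the origin on a cart in front of the work surface, level with it; the furniture and walls round the work are solid. World frame = base frame: x ahead of the robot, y to its left, z up, the work surface at z = 0. Lengths are in m, angles in rad, forces in N, time in s.
With the tool pointing down it reaches from about 0.4 to 0.875 m from the base axis. Payload 6.5 kg.
Tool frame: the origin (TCP) lies at the very end of the fingers, on their centre line; the grasp point (between the pads) lies 19 mm behind it; z points along the fingers, y is the line along which they close (so a half turn about z gives the same grasp; the last joint's range is limited). The gripper opens to 85 mm and grips with 20 to 120 N. Pads are 22 mm wide; open, the fingers measure 114 mm over their backs; the gripper's body (76 mm by 85 mm) begins 54 mm behind the grasp point. The pads swing forward as they close: fully open they stand 13 mm farther back than shut.
Start: joints at [1.047, 0.536, -0.004, 1.538, 0.003, 1.067, -0.071], TCP at [0.287, -0.583, 0.231] pointing down, gripper open.
Joint ranges: [-2.7, 2.7], [-0.37, 2.16], [-1.27, 1.26], [0.24, 2.4], [-1.31, 4.45], [0.19, 1.91], [-2.76, 2.76]. Speed limits (rad/s): [2.39, 2.39, 3.14, 3.14, 3.14, 3.14, 3.14].

## Interface

Orientations are given as a unit quaternion [x, y, z, w].
In Python, from rig import get_state, viewer, r gives the robot as it stands. The module is installed in compiled form; this text tells all that it offers.
- The arm moves only by the tool arm_command, never from a script. Its argument "commands" is a list of rows, each a list of 7 numbers: the opening, from -1 (shut) to 1 (fully open), so that 0 is half open, then the shift along the tool's x, y, z in mm, then the turn, a rotation vector about the tool's x, y, z in rad. In form: [[fingers, dx, dy, dz, rx, ry, rz], ...]. A call has 1 to 12 rows; each row shifts and turns the commanded pose from where the row before left it, along the tool's axes as they then stand; what a row does not reach is not made up. A row lasts 1/8 s, in which the tool goes at most 62.5 mm and 10.7 degrees, less where a joint would pass 70% of its speed; a pose out of reach is approached as far as the arm can. A call with a gripper value outside its range is refused whole. The fingers move at their own pace and stop on an object; "grip_force" is the grip in N (left out, the last holds). Time passes only in rows, so rows that do not move let the fingers close. It gives the time, the measured TCP pose, the force, the opening and the grip force at its end, in the units of the state.
- get_state(): the state, without advancing time (a new reading comes with each control period).
- viewer.snapshot(name): name is "scene" or "top" or "wrist"; returns a dict with "img" (384x512x3 uint8, blue, green, red), "range_z" (384x512 float32, m along the optical axis (not along the pixel's ray), 0 where there is no reading), "K" (3x3 intrinsics, pixels), "cam_to_world" (4x4, takes a point from camera to world coordinates); the wrist camera has in their place "T_tool_cam" (4x4, takes a point from camera to tool coordinates, whose origin is the TCP and whose axes are the flange's). Camera axes: x right, y down, z forward; pixel columns grow to the right and rows downward; lengths in m; the calibration is good to about 2 mm. A picture is of the moment at which its call begins: read the wrist's pose just before it.
- r.hand_in(): hands the job in; it is judged then, once.
The state is a dict: "clock": time; "joint_pos": joint angles; "joint_velocities": joint speeds; "effort": joint torques, N m; "tool_pos": TCP position; "orientation": TCP orientation; "ft_force": force on the tool from outside, world axes, zero at the start; "wrist_torque": the same for the moment, N m; "finger_gap": finger opening in m; "gripper_force": force on a finger pad.
Only numpy, scipy, OpenCV 4.12 (cv2) and the standard library are available. Lean on these libraries where they do the work, as an engineer would, in place of code of your own. Each camera call takes 0.05 s, during which the arm holds its last target. There are 200 camera calls.

## Task

Push the green sharpening stone along its channel until its end is up against the dark wooden stop, then spin the loose wing nut clockwise (seen from above) with light fingertip strokes on its wings until it is fully run down and the steel bar clamps the stone, and leave both so. Only push with the outside of the fingers: do not pinch, grip or lift the stone or the nut, do not force the nut once it is tight, and leave the eye loupe, the marker and the wooden handle blank beside the holder where they lie.

Things in the scene. Friction and masses are not known exactly. Their poses are not given: they have to be found in the camera images.
- holder: Fixed stone holder: pale wooden board 130 x 220 x 12 mm on the table; origin at the centre of its underside, x across, y along it towards the stop, z up. A 50 mm wide channel along y, centred at x = -28 mm, open at the -y end, lies between two aluminium rails (8 mm wide, tops at z = 18). Stud of the wing nut (8 mm thick, top at z = 64) at x = 30, y = 45; small dark heel block at x = 54, y = 45.
- channel_stop (a point): Centre of the face of the dark wooden end stop that the stone must meet (stop 66 x 16 mm, its top 30 mm above the table, this point 23 mm above it). Axes as the holder's: the stone is pushed along +y, and the stop's body lies on the +y side.
- green_stone: The loose green sharpening stone, a block 46 (x) x 108 (y) x 22 (z) mm, under 0.6 kg, lying flat on the board in the channel (top 34 mm above the table), long axis along the channel. Origin at the centre of its underside.
- stone_center (a point): Centre of the green stone. It starts 35 to 60 mm short of the stop; home, its centre is 54 mm from the stop's face. It slides under the raised clamp bar freely (4 mm or more clear).
- wing_mid (a point): On the stud's axis, at mid height of the steel nut's two wings: z up, x along one wing, the other opposite. Wings 6 mm thick, reach 36 mm from the axis, 20 mm tall (10 below to 10 above this point) 18 to 34 mm out, 11 mm tall nearer the hub. Hub 20 mm across, flange 26 mm at its foot. Clamp bar's top 16 mm below. Sinks 5 mm a turn, ends 56 mm above the table.
- wing_nut (a joint): Angle of the wing nut, rad: grows as it turns clockwise seen from above, which lowers nut and bar together 5 mm a turn. Hard stop at 12.0, where the bar bears on the stone. Starts between 3.0 and 6.5 (5.5 to 9 rad to go). Turns easily (about 1 N at the wings), never runs on by itself and stays where it is left.
- clamp_bar: Steel clamp bar, 100 (x) x 24 (y) x 6 (z) mm, under the nut; it reaches from the stud across the channel, over the stone, and rises and sinks with the nut only (does not turn). Origin on the stud's axis at the bar's underside, axes as the holder's; the bar runs from x = -71 to +29 mm. Clamped, its underside is 34 mm above the table.
- loupe_mid (a point): Centre of the black eye loupe standing on the table on the holder's +x side, 37 mm across, 22 mm high. Bystander.
- handle_blank_b_mid (a point): Centre of the pale wooden handle blank lying on the table on the holder's +x side, 23 x 118 x 19 mm, long along its y. Bystander.
- marker_1_mid (a point): Centre of the felt marker lying on the table on the holder's -x (robot's) side, 124 (x) x 13 x 14 mm. Bystander.
Mind the look-alikes: they are no part of the job. Leave any yellow look-alike of the green_stone alone.

How it is judged:
On the way, in this order (a step that is already met when the one before it is completed fails the run):
1. the stone is against the end stop, the nut not yet run down (y of stone_center in the frame of channel_stop above -0.058 m and x of stone_center in the frame of channel_stop between -0.006 and 0.006 m and value of joint wing_nut below 11 rad), for 0.2 s.
2. the wing nut is run down, the stone still home (y of stone_center in the frame of channel_stop above -0.058 m and value of joint wing_nut above 11.7 rad), for 0.2 s.
At the end, for the whole second after the job is handed in: The stone lies flat in the channel with its end within 4 mm of the stop, the wing nut is within 0.3 rad of its stop at 12.0 rad, the bar presses on the stone (over 0.5 N), and all is at rest (all of step 2 and x of stone_center in the frame of channel_stop between -0.006 and 0.006 m and angle between stone_center's own z axis and vertical below 0.05 rad and contact force between clamp_bar and green_stone above 0.5 N and velocity of joint wing_nut below 0.1 rad/s and linear speed of green_stone below 0.01 m/s); the robot touches nothing.
It fails at once if the stone is lifted or tipped (over 8 mm up or 0.15 rad) (height (world z) of stone_center above 0.031 m or angle between stone_center's own z axis and vertical above 0.15 rad).
It fails at once if the nut is pinched or forced (over 35 N from the fingers) (contact force between the fingers and wing_nut above 35 N).
It fails at once if the stone is pinched or rammed (over 40 N from the fingers) (contact force between the fingers and green_stone above 40 N).
It fails at once if a bystander is moved over 15 mm (distance of any of loupe_mid, handle_blank_b_mid, marker_1_mid from where it was at the start of the episode above 0.015 m).
It also fails if it takes over 67 s, if anything falls off the work surface, if the arm or the gripper's body presses on something with over 40 N, if the wrist force passes 120 N, or if a joint passes its speed limit or range.

## Working session

There is one attempt and no reset: what is moved stays moved. The work goes in short steps, Python scripts to look and compute and a tool call to move; the robot and the scene stay as the last step left them, time stands still between calls to the robot, and variables do not carry over. Pictures are saved under pics/ and viewed, at most 10 in all, crops included, and the job is handed in when it is done.

Besides the shell and the picture viewer there is one more tool, called after "Request:" by a JSON object that holds its "api" and its "payload". arm_command: Moves the arm, as the interface text tells. Its arguments: {"type":"object","properties":{"commands":{"type":"array","items":{"type":"array","items":{"type":"number"}}},"grip_force":{"type":"number"}},"required":["commands"]}

```bash
mkdir -p pics
cat > h.py <<'E'
import numpy as np, cv2
from rig import get_state, viewer, r
def world(s, z=None):
    K=s["K"];T=s["cam_to_world"];v,u=np.mgrid[:384,:512]
    d=np.stack([(u-K[0,2])/K[0,0],(v-K[1,2])/K[1,1],np.ones(u.shape)],-1)
    if z is None: p=d*s["range_z"][...,None]; return p@T[:3,:3].T+T[:3,3]
    d=d@T[:3,:3].T; return T[:3,3]+d*((z-T[2,3])/d[...,2])[...,None]
E
python3 - <<'E'
from h import *
print(get_state())
for n in("scene","top"):
    s=viewer.snapshot(n); cv2.imwrite(f"pics/{n}0.png",s["img"]); np.savez(f"{n}0.npz",**s); print(n,s["cam_to_world"].round(3).tolist(),s["K"].round(1).tolist())
a=np.hstack([cv2.imread("pics/scene0.png"),cv2.imread("pics/top0.png")])
E
```

```text
{'clock': 0.0, 'joint_pos': array([ 1.04680893,  0.53717145, -0.00441387,  1.5388907 ,  0.00261602,
        1.06734916, -0.07116391]), 'joint_velocities': array([-4.44923608e-05, -1.01191289e-03, -1.15371982e-03, -1.69895291e-03,
        5.58129325e-04,  4.61227038e-04,  7.47035979e-04]), 'effort': array([ 2.36785136e-04, -5.83427167e+01,  1.04870182e+00, -2.59115177e+01,
        1.23539177e-02,  9.60282166e-03, -1.19957377e-05]), 'tool_pos': array([ 0.28694926, -0.58249765,  0.23040309]), 'orientation': array([ 9.73906884e-01,  2.26946159e-01, -2.82559031e-04, -8.61456035e-04]), 'ft_force': array([ 0.09848972, -0.85946743, -0.34804265]), 'wrist_torque': array([-0.02448287,  0.01287348, -0.01840154]), 'gripper_force': 0.0, 'finger_gap': 0.0856687506139344}
scene [[-0.845, -0.366, 0.389, 0.18], [-0.535, 0.586, -0.609, 0.614], [-0.005, -0.723, -0.691, 0.66], [0.0, 0.0, 0.0, 1.0]] [[433.8, 0.0, 247.7], [0.0, 433.8, 188.7], [0.0, 0.0, 1.0]]
top [[-0.025, -0.989, 0.147, 0.394], [-1.0, 0.026, 0.004, 0.101], [-0.008, -0.147, -0.989, 0.906], [0.0, 0.0, 0.0, 1.0]] [[445.0, 0.0, 257.3], [0.0, 445.0, 190.8], [0.0, 0.0, 1.0]]
```

View pics/scene0.png

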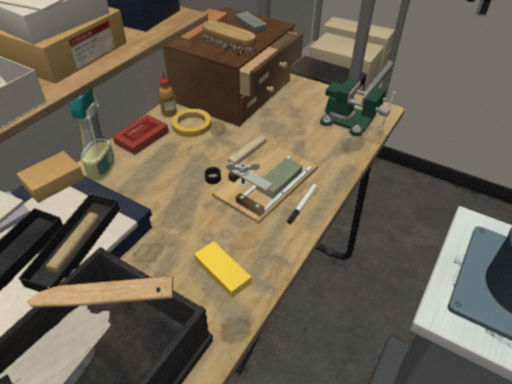

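View pics/top0.png

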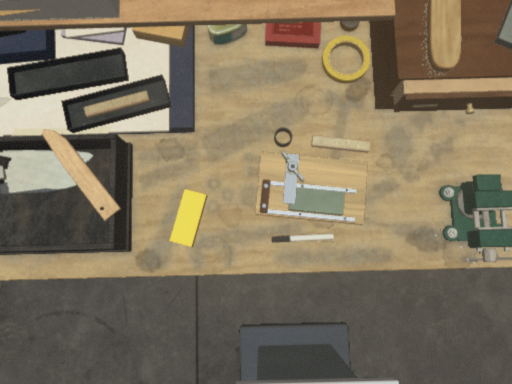

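The top view shows the holder at about (312,188), with the stop at its left end near (265,197). The stone is at (317,201), the nut at (292,165), the marker at (303,238), the loupe at (283,137) and the blank at (340,143). The holder's axes run nearly along the world's, since image left is +y and image up is +x. Next I measure.

Run:
```python
from h import *
s=dict(np.load("top0.npz")); im=s["img"]; P=world(s)
hsv=cv2.cvtColor(im,cv2.COLOR_BGR2HSV)
def rect(m,z,n):
    m=m.astype(np.uint8); k,l,st,c=cv2.connectedComponentsWithStats(m)
    i=1+np.argmax(st[1:,4]); W=world(s,z)[l==i][:,:2]
    q=cv2.minAreaRect((W*1000).astype(np.float32)); print(n,st[i],q)
roi=np.zeros(im.shape[:2],bool); roi[150:225,250:372]=1
print(hsv[201,317],hsv[165,350],hsv[197,265],im[210,310])
rect(roi&(hsv[...,0]>35)&(hsv[...,0]<100)&(hsv[...,1]>30)&(P[...,2]>.028)&(P[...,2]<.042),.034,"stone")
rect(roi&(P[...,2]>.007)&(P[...,2]<.045),.012,"board+")
rect(roi&(hsv[...,2]<110)&(hsv[...,0]<25)&(P[...,2]>.02)&(P[...,2]<.04),.030,"stop")
z=P[...,2]; m=roi&(z>.048); m[:140]=0
for t in (.045,.05,.055,.06,.065,.07): print(t,(roi&(z>t)).sum(), P[roi&(z>t)].mean(0).round(4) if (roi&(z>t)).any() else '')
for n,b in(("top",(145,230,250,375)),("scene",(130,225,190,325))):
    g=dict(np.load(n+"0.npz"))["img"][b[0]:b[1],b[2]:b[3]]
    g=cv2.resize(g,None,fx=780/g.shape[1],fy=780/g.shape[1],interpolation=cv2.INTER_CUBIC)[:600]; cv2.imwrite(f"pics/{n}c.png",g)
```

```text
[ 49  37 143] [ 19  95 193] [ 13 102 100] [122 144 132]
stone [ 289  188   56   27 1065] ((501.3370666503906, -11.149726867675781), (105.93315124511719, 44.385284423828125), 82.67996215820312)
board+ [ 255  152  113   73 6470] ((532.2793579101562, -5.1341094970703125), (218.97767639160156, 131.4729766845703), 82.9267578125)
stop [260 187   9  25 136] ((507.4232177734375, 91.73174285888672), (13.01379680633545, 49.36912155151367), 82.80769348144531)
0.045 310 [0.5421 0.0445 0.1529]
0.05 221 [0.5386 0.0465 0.1957]
0.055 208 [0.5373 0.0471 0.2047]
0.06 168 [0.5301 0.0491 0.2396]
0.065 88 [0.4986 0.0622 0.4012]
0.07 38 [0.4062 0.0953 0.8402]
```

View pics/topc.png

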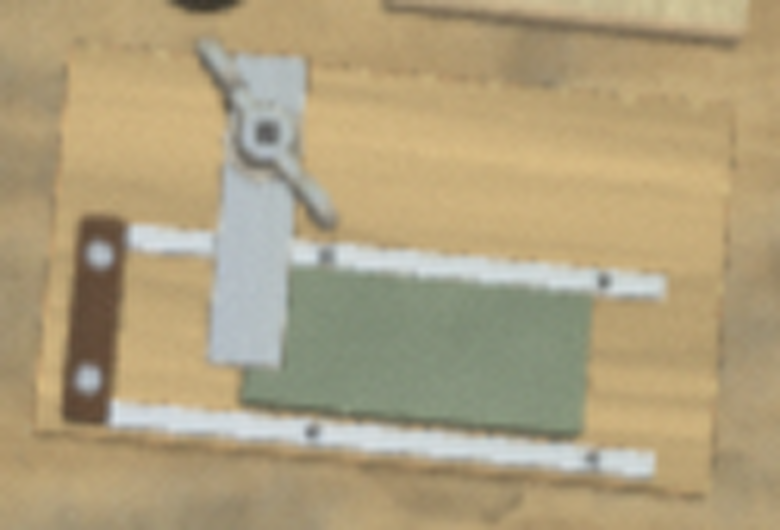

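View pics/scenec.png

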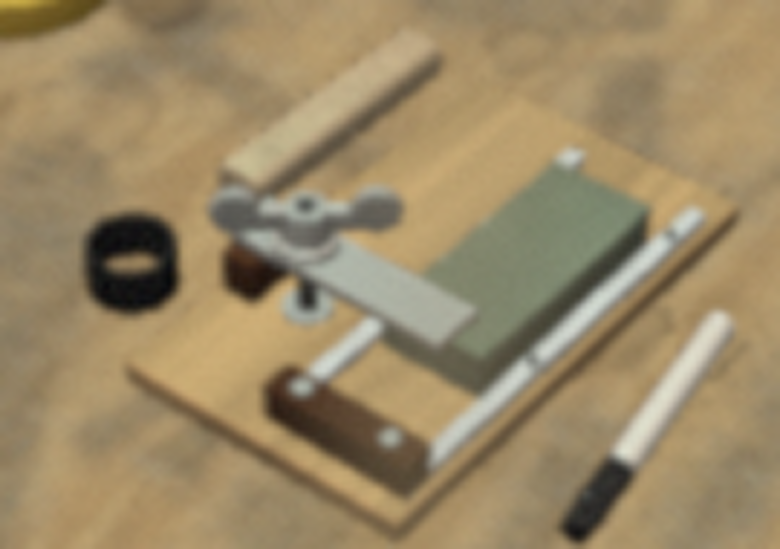

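The crops show the stone with its near end visible past the bar, about 42 mm short of the stop. The stud is at pixel (292.8,166.2), and the wings point to crop (210,48) and (325,215). Now I cross-check the stud and work out the moves.

```bash
cat >> h.py <<'E'
from scipy.spatial.transform import Rotation as R
def go(x,y,z,yaw_deg=None):
    s=get_state(); q=R.from_quat(s["orientation"]); p=s["tool_pos"]
    X=q.as_matrix()[:,0]; yaw=np.degrees(np.arctan2(X[1],X[0]))
    print("pos",(p*1e3).round(1),"yaw",yaw.round(2),"tilt",np.degrees(np.arccos(-q.as_matrix()[2,2])).round(2),"F",s["ft_force"].round(1),"t",s["clock"])
    print("delta tool mm",(q.inv().apply(np.array([x,y,z])/1e3-p)*1e3).round(1), "rz", None if yaw_deg is None else -np.radians(yaw_deg-yaw).round(3))
E
python3 - <<'E'
from h import *
s=dict(np.load("top0.npz")); W=lambda u,v,z:(world(s,z)[int(round(v)),int(round(u))]*1e3).round(1)
f=780/125; c=lambda a,b:(250+a/f-.4,145+b/f-.4)
print("stud",W(*c(267,132),.064))
print("wings",W(*c(210,48),.071),W(*c(325,215),.071))
print("stop face corners",W(*c(125,220),.030),W(*c(110,420),.030))
print("stone rear corners",W(*c(594,290),.034),W(*c(582,434),.034))
P=world(s)
m=np.zeros((384,512),bool);m[150:182,280:306]=1
for n,a in(("wing1",(225,60)),("wing2",(325,210)),("bar",(250,300)),("bar2",(270,80))):
    u,v=map(int,map(round,c(*a))); print(n,(P[v-1:v+2,u-1:u+2,2]*1e3).round(1).ravel())
# stone target
hx,hy=np.array([.992,-.123]),np.array([.123,.992])
st=np.array([501.3,-11.1]); t=st-hy*(54+14.5+15)
print("start",t); go(t[0],t[1],120,-7.1)
E
```

```text
stud [565.7  36.7  64. ]
wings [592.1  53.5  71. ] [538.5  19.2  71. ]
stop face corners [545.3  79.1  30. ] [481.3  86.9  30. ]
stone rear corners [518.6 -68.4  34. ] [473.1 -62.   34. ]
wing1 [69.5 68.1 32.7 68.  69.8 43.6 68.6 68.4 66.6]
wing2 [67.6 68.6 69.2 67.4 65.9 67.3 67.1 65.7 63.3]
bar [42.9 42.7 44.  44.1 44.7 41.4 42.2 43.9 41.2]
bar2 [43.7 45.3 44.4 42.9 40.4 42.9 45.9 45.3 40.8]
start [491.0295 -93.932 ]
pos [ 287.  -582.6  230.5] yaw 26.23 tilt 0.09 F [0.3 0.1 0.3] t 0.1
delta tool mm [ 399. -348.  111.] rz 0.582
```

Run:
```python
from h import *
for n in("top","scene"):
    P=world(dict(np.load(n+"0.npz"))).reshape(-1,3)
    for x in np.arange(.15,.75,.1):
        print(n,round(x,2),[int(1e3*np.quantile(q,.99)) if len(q:=P[(abs(P[:,0]-x)<.05)&(abs(P[:,1]-y)<.05)][:,2])>5 else None for y in np.arange(-.6,.05,.1)])
```

```text
top 0.15 [-692, -692, -693, -692, -2, 0, -1]
top 0.25 [-692, -692, -692, -692, -693, -692, -693]
top 0.35 [-692, -693, 71, 84, 1, 1, 2]
top 0.45 [None, None, 95, 96, 2, 33, 34]
top 0.55 [None, None, 93, 93, 2, 33, 67]
top 0.65 [None, None, 121, 171, 216, 153, 20]
scene 0.15 [-689, -690, -691, -690, 2, 14, 14]
scene 0.25 [-689, 283, -690, -691, -691, -692, -692]
scene 0.35 [247, 3, 94, 90, 3, 3, 3]
scene 0.45 [-690, 2, 97, 98, 3, 35, 41]
scene 0.55 [202, 3, 82, 85, 4, 35, 69]
scene 0.65 [-92, 4, 174, 173, 218, 165, 23]
```

The vise tops out below 100 mm, so I cross at z = 230.

Request:
{"api": "arm_command", "payload": {"commands": [[-1, 30, -26, 0, 0, 0, 0], [-1, 37, -32, 0, 0, 0, 0], [-1, 37, -32, 0, 0, 0, 0], [-1, 37, -32, 0, 0, 0, 0], [-1, 37, -32, 0, 0, 0, 0], [-1, 37, -32, 0, 0, 0, 0], [-1, 37, -32, 0, 0, 0, 0], [-1, 37, -32, 0, 0, 0, 0], [-1, 37, -32, 0, 0, 0, 0], [-1, 37, -32, 0, 0, 0, 0], [-1, 36, -34, 0, 0, 0, 0]], "grip_force": 20}}

```text
clock: 1.48
tool_pos: [0.4916, -0.0931, 0.2311]
orientation: [0.974, 0.227, -0.0, 0.0]
ft_force: [0.2, -0.3, -0.3]
finger_gap: -0.0001
gripper_force: 0.0
```

Request:
{"api": "arm_command", "payload": {"commands": [[-1, 0, 0, 0, 0, 0, 0.145], [-1, 0, 0, 10, 0, 0, 0.145], [-1, 0, 0, 20, 0, 0, 0.145], [-1, 0, 0, 20, 0, 0, 0.147], [-1, 0, 0, 20, 0, 0, 0], [-1, 0, 0, 0, 0, 0, 0]]}}

```text
clock: 2.22
tool_pos: [0.49, -0.0943, 0.16]
orientation: [0.998, -0.062, -0.002, -0.0]
ft_force: [0.2, 1.1, 0.5]
finger_gap: 0.0003
gripper_force: 0.0
```

```bash
python3 -c "
from h import *
go(492.2,-94.5,20,-7.1); print(get_state()['finger_gap'])"
```

```text
pos [490.  -94.3 160. ] yaw -7.1 tilt 0.21 F [0.2 1.1 0.5] t 2.225
delta tool mm [ 2.7e+00 -1.0e-01  1.4e+02] rz 0.0
0.0002604880073483777
```

Request:
{"api": "arm_command", "payload": {"commands": [[-1, 2, 0, 20, 0, 0, 0], [-1, 0, 0, 30, 0, 0, 0], [-1, 0, 0, 30, 0, 0, 0], [-1, 0, 0, 25, 0, 0, 0], [-1, 0, 0, 20, 0, 0, 0], [-1, 0, 0, 13, 0, 0, 0], [-1, 0, 0, 0, 0, 0, 0]]}}

```text
clock: 3.1
tool_pos: [0.4932, -0.0948, 0.0231]
orientation: [0.998, -0.062, -0.0, -0.0]
ft_force: [-0.4, -0.4, 0.8]
finger_gap: 0.0004
gripper_force: 0.0
```

Run:
```python
from h import *
go(492.2,-94.5,20,-7.1)
s=viewer.snapshot("top"); g=s["img"][145:230,250:375]
cv2.imwrite("pics/t1.png",cv2.resize(g,None,fx=6.24,fy=6.24,interpolation=cv2.INTER_CUBIC))
```

```text
pos [493.2 -94.8  23.1] yaw -7.11 tilt 0.05 F [-0.4 -0.4  0.8] t 3.1
delta tool mm [-1.  -0.1  3.1] rz -0.0
```

View pics/t1.png

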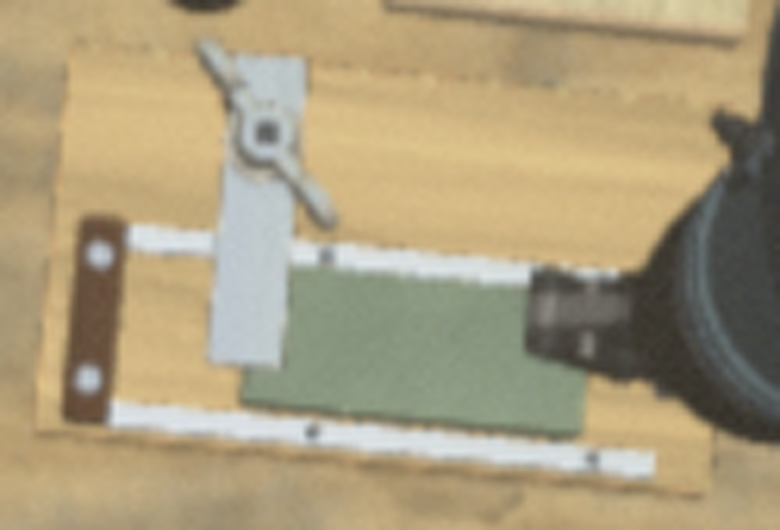

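The fingers are just behind the stone's rear end. The gripper hides that end in this view, and nothing has moved. I push along the tool's -y.

Request:
{"api": "arm_command", "payload": {"commands": [[-1, 0, -4, 2, 0, 0, 0], [-1, 0, -4, 0, 0, 0, 0], [-1, 0, -3, 0, 0, 0, 0], [-1, 0, -3, 0, 0, 0, 0], [-1, 0, -4, 0, 0, 0, 0], [-1, 0, -5, 0, 0, 0, 0], [-1, 0, -5, 0, 0, 0, 0], [-1, 0, -5, 0, 0, 0, 0], [-1, 0, -5, 0, 0, 0, 0], [-1, 0, -4, 0, 0, 0, 0], [-1, 0, -3, 0, 0, 0, 0], [-1, 0, -2, 0, 0, 0, 0]]}}

```text
clock: 4.65
tool_pos: [0.4992, -0.048, 0.0213]
orientation: [0.998, -0.062, -0.0, 0.0]
ft_force: [-0.7, -1.9, 1.0]
finger_gap: -0.0001
gripper_force: 0.9
```

Request:
{"api": "arm_command", "payload": {"commands": [[-1, 0, -1.5, 0, 0, 0, 0], [-1, 0, -1.5, 0, 0, 0, 0]]}}

```text
clock: 4.9
tool_pos: [0.4995, -0.0452, 0.0213]
orientation: [0.998, -0.062, -0.0, 0.0]
ft_force: [-0.1, -0.9, 0.9]
finger_gap: 0.0
gripper_force: 0.8
```

```bash
cat >> h.py <<'E'
def stone():
    s=viewer.snapshot("top"); hsv=cv2.cvtColor(s["img"],cv2.COLOR_BGR2HSV); P=world(s)
    m=(hsv[...,0]>35)&(hsv[...,0]<100)&(hsv[...,1]>30)&(P[...,2]>.028)&(P[...,2]<.042); m[:150]=0;m[225:]=0;m[:,:250]=0;m[:,372:]=0
    W=world(s,.034)[m][:,:2]*1e3; hy=np.array([.123,.992]); y=W@hy; print("stone top along y from..to",np.quantile(y,[.005,.995]).round(1),"stop face",(np.array([513.3,83])@hy).round(1)); return s
E
python3 -c "
from h import *
go(500,-50,20,-7.1); stone()"
```

```text
pos [499.5 -45.2  21.3] yaw -7.12 tilt 0.01 F [-0.1 -0.9  0.9] t 4.9
delta tool mm [1.1 4.7 1.3] rz -0.0
stone top along y from..to [ 32.7 137.3] stop face 145.5
```

Request:
{"api": "arm_command", "payload": {"commands": [[-1, 0, -1.5, 0, 0, 0, 0], [-1, 0, -1.5, 0, 0, 0, 0], [-1, 0, -1, 0, 0, 0, 0], [-1, 0, -1, 0, 0, 0, 0]]}}

```text
clock: 5.45
tool_pos: [0.5001, -0.0401, 0.0213]
orientation: [0.998, -0.062, -0.0, 0.0]
ft_force: [-0.9, -1.9, -0.3]
finger_gap: -0.0
gripper_force: 0.8
```

Request:
{"api": "arm_command", "payload": {"commands": [[-1, 0, -1, 0, 0, 0, 0], [-1, 0, 0, 0, 0, 0, 0]]}}

```text
clock: 5.7
tool_pos: [0.5003, -0.039, 0.0213]
orientation: [0.998, -0.062, 0.0, -0.0]
ft_force: [0.3, -0.9, 0.4]
finger_gap: -0.0002
gripper_force: 0.4
```

Request:
{"api": "arm_command", "payload": {"commands": [[-1, 0, -1, 0, 0, 0, 0], [-1, 0, 0, 0, 0, 0, 0]]}}

```text
clock: 5.95
tool_pos: [0.5003, -0.0387, 0.0213]
orientation: [0.998, -0.062, -0.0, 0.0]
ft_force: [-0.1, -4.2, 1.1]
finger_gap: -0.0002
gripper_force: 1.7
```

The force has risen to 4 N and the tool has stopped, so the stone is likely against the stop. I add 1 mm to confirm.

Request:
{"api": "arm_command", "payload": {"commands": [[-1, 0, -1, 0, 0, 0, 0], [-1, 0, 0, 0, 0, 0, 0]]}}

```text
clock: 6.2
tool_pos: [0.5002, -0.0386, 0.0212]
orientation: [0.998, -0.063, -0.0, 0.001]
ft_force: [-0.7, -5.9, 3.0]
finger_gap: -0.0003
gripper_force: 3.0
```

```bash
python3 -c "
from h import *
go(500,-50,20,-7.1); stone()"
```

```text
pos [500.2 -38.6  21.2] yaw -7.18 tilt 0.09 F [-0.7 -5.9  3. ] t 6.2
delta tool mm [ 1.2 11.4  1.3] rz -0.001
stone top along y from..to [ 40.1 144.2] stop face 145.5
```

The stone is home. Its end reads 144.2 against the face at 145.5, with 6 N of contact force. I back off, rise, and go to the wing-nut start.

Request:
{"api": "arm_command", "payload": {"commands": [[-1, 0, 6, 0, 0, 0, 0], [-1, 0, 8, 0, 0, 0, 0], [-1, 0, 0, -25, 0, 0, 0], [-1, 0, 0, -40, 0, 0, 0], [-1, 0, 0, -30, 0, 0, 0], [-1, 0, 0, 0, 0, 0, 0]]}}

```text
clock: 7.0
tool_pos: [0.5006, -0.0512, 0.1184]
orientation: [0.998, -0.062, 0.002, -0.0]
ft_force: [-0.3, 0.1, -0.4]
finger_gap: -0.0001
gripper_force: 0.0
```

Run:
```python
from h import *
stone()
a=np.radians(302); go(566+33*np.cos(a),36.5+33*np.sin(a),56,-7.1)
q=R.from_quat([0.998,-0.062,0,0]).inv()
A=np.radians(np.arange(302,-70,-10)); p=np.c_[33*np.cos(A),33*np.sin(A),0*A]
for a,d in zip(np.degrees(A),q.apply(np.diff(p,axis=0))): print(int(a),d[:2].round(1),end="; ")
```

```text
stone top along y from..to [ 38.9 144.2] stop face 145.5
pos [499.5 -51.2 117. ] yaw -7.12 tilt 0.13 F [ 0.  -0.6 -0. ] t 7.05
delta tool mm [ 75.8 -69.6  61.2] rz -0.0
302 [-4.8  3.2]; 292 [-5.3  2.3]; 282 [-5.6  1.4]; 272 [-5.7  0.4]; 262 [-5.7 -0.6]; 252 [-5.5 -1.6]; 242 [-5.2 -2.5]; 232 [-4.7 -3.4]; 222 [-4.  -4.1]; 212 [-3.2 -4.8]; 202 [-2.3 -5.3]; 192 [-1.4 -5.6]; 182 [-0.4 -5.7]; 172 [ 0.6 -5.7]; 162 [ 1.6 -5.5]; 152 [ 2.5 -5.2]; 142 [ 3.4 -4.7]; 132 [ 4.1 -4. ]; 122 [ 4.8 -3.2]; 112 [ 5.3 -2.3]; 102 [ 5.6 -1.4]; 92 [ 5.7 -0.4]; 82 [5.7 0.6]; 72 [5.5 1.6]; 62 [5.2 2.5]; 52 [4.7 3.4]; 42 [4.  4.1]; 32 [3.2 4.8]; 22 [2.3 5.3]; 12 [1.4 5.6]; 2 [0.4 5.7]; -8 [-0.6  5.7]; -18 [-1.6  5.5]; -28 [-2.5  5.2]; -38 [-3.4  4.7]; -48 [-4.1  4. ]; -58 [-4.8  3.2];
```

Request:
{"api": "arm_command", "payload": {"commands": [[-1, 25, -23, 0, 0, 0, 0], [-1, 26, -24, 0, 0, 0, 0], [-1, 25, -23, 0, 0, 0, 0], [-1, 0, 0, 10, 0, 0, 0], [-1, 0, 0, 0, 0, 0, 0]]}}

```text
clock: 7.68
tool_pos: [0.5806, 0.0082, 0.1041]
orientation: [0.998, -0.062, -0.002, 0.0]
ft_force: [0.1, 0.5, -0.0]
finger_gap: -0.0004
gripper_force: 0.0
```

Run:
```python
from h import *
go(583.5,8.5,56,-7.1)
s=viewer.snapshot("scene"); g=s["img"][110:225,180:330]
cv2.imwrite("pics/s2.png",cv2.resize(g,None,fx=5,fy=5,interpolation=cv2.INTER_CUBIC))
```

```text
pos [580.6   8.2 104.1] yaw -7.12 tilt 0.27 F [ 0.1  0.5 -0. ] t 7.675
delta tool mm [ 3.  -0.7 48.1] rz -0.0
```

View pics/s2.png

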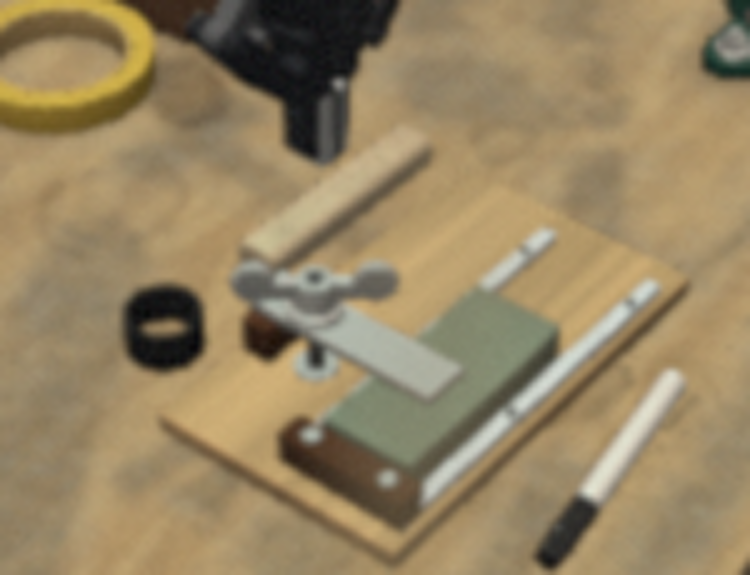

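The stone sits at the stop under the raised bar, and the closed fingers are above the spot between the wings. I descend there.

Request:
{"api": "arm_command", "payload": {"commands": [[-1, 2, 0, 15, 0, 0, 0], [-1, 0, 0, 18, 0, 0, 0], [-1, 0, 0, 14, 0, 0, 0], [-1, 0, 0, 0, 0, 0, 0], [-1, 0, 0, 0, 0, 0, 0]]}}

```text
clock: 8.35
tool_pos: [0.5851, 0.0087, 0.0594]
orientation: [0.998, -0.062, 0.0, -0.0]
ft_force: [0.2, -0.4, 0.6]
finger_gap: -0.0003
gripper_force: 0.0
```

```bash
python3 -c "
from h import *
go(583.5,8.5,56,-7.1)"
```

```text
pos [585.1   8.7  59.4] yaw -7.11 tilt 0.01 F [ 0.2 -0.4  0.6] t 8.35
delta tool mm [-1.5  0.4  3.4] rz -0.0
```

Go clockwise, 302° to 232° first.

Request:
{"api": "arm_command", "payload": {"commands": [[-1, -6.3, 3.6, 3, 0, 0, 0], [-1, -5.3, 2.3, 0, 0, 0, 0], [-1, -5.6, 1.4, 0, 0, 0, 0], [-1, -5.7, 0.4, 0, 0, 0, 0], [-1, -5.7, -0.6, 0, 0, 0, 0], [-1, -5.5, -1.6, 0, 0, 0, 0], [-1, -5.2, -2.5, 0, 0, 0, 0]]}}

```text
clock: 9.22
tool_pos: [0.5455, 0.0106, 0.0564]
orientation: [0.998, -0.062, 0.0, 0.0]
ft_force: [0.9, -0.8, -0.5]
finger_gap: -0.0004
gripper_force: 0.4
```

```bash
cat >> h.py <<'E'
def pol():
    p=get_state(); d=p["tool_pos"][:2]*1e3-[566,36.5]
    print("R",np.hypot(*d).round(1),"ang",np.degrees(np.arctan2(d[1],d[0]))%360,"z",p["tool_pos"][2],"F",p["ft_force"].round(1))
E
python3 -c "
from h import *
pol()"
```

```text
R 33.0 ang 231.64948595761263 z 0.056409073512734664 F [ 0.9 -0.8 -0.5]
```

Request:
{"api": "arm_command", "payload": {"commands": [[-1, -4.7, -3.4, 0, 0, 0, 0], [-1, -4.0, -4.1, 0, 0, 0, 0], [-1, -3.2, -4.8, 0, 0, 0, 0], [-1, -2.3, -5.3, 0, 0, 0, 0], [-1, -1.4, -5.6, 0, 0, 0, 0], [-1, -0.4, -5.7, 0, 0, 0, 0], [-1, 0.6, -5.7, 0, 0, 0, 0], [-1, 1.6, -5.5, 0, 0, 0, 0], [-1, 2.5, -5.2, 0, 0, 0, 0], [-1, 3.4, -4.7, 0, 0, 0, 0], [-1, 4.1, -4.0, 0, 0, 0, 0], [-1, 4.8, -3.2, 0, 0, 0, 0]]}}

```text
clock: 10.72
tool_pos: [0.5539, 0.0675, 0.0562]
orientation: [0.998, -0.062, -0.0, -0.0]
ft_force: [-0.3, -0.2, 0.5]
finger_gap: 0.0002
gripper_force: 0.3
```

Run:
```python
from h import *
pol()
s=stone(); g=s["img"][145:230,250:375]
s=viewer.snapshot("scene"); h=s["img"][130:215,190:315]
cv2.imwrite("pics/n1.png",cv2.resize(np.hstack([g,h]),None,fx=3.2,fy=3.2,interpolation=cv2.INTER_CUBIC))
```

```text
R 33.3 ang 111.368628867956 z 0.05624172645961095 F [-0.3 -0.2  0.5]
stone top along y from..to [105.  144.5] stop face 145.5
```

View pics/n1.png

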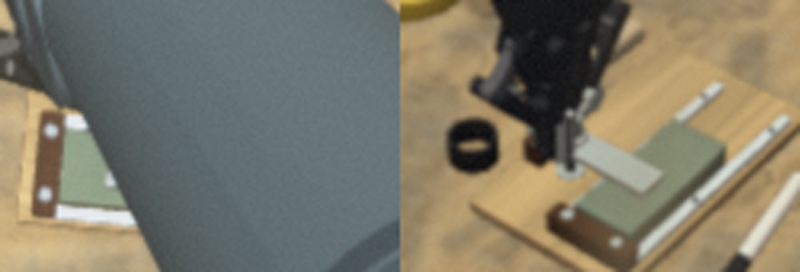

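The scene view shows the nut turned and its wing following the finger, and the stone still home. I carry on.

Request:
{"api": "arm_command", "payload": {"commands": [[-1, 5.3, -2.3, 0, 0, 0, 0], [-1, 5.6, -1.4, 0, 0, 0, 0], [-1, 5.7, -0.4, 0, 0, 0, 0], [-1, 5.7, 0.6, 0, 0, 0, 0], [-1, 5.5, 1.6, 0, 0, 0, 0], [-1, 5.2, 2.5, 0, 0, 0, 0], [-1, 4.7, 3.4, 0, 0, 0, 0], [-1, 4.0, 4.1, 0, 0, 0, 0], [-1, 3.2, 4.8, 0, 0, 0, 0], [-1, 2.3, 5.3, 0, 0, 0, 0], [-1, 1.4, 5.6, 0, 0, 0, 0], [-1, 0.4, 5.7, 0, 0, 0, 0]]}}

```text
clock: 12.32
tool_pos: [0.5987, 0.0314, 0.0563]
orientation: [0.998, -0.062, 0.0, 0.0]
ft_force: [0.1, 0.5, -0.4]
finger_gap: -0.0003
gripper_force: 0.3
```

Request:
{"api": "arm_command", "payload": {"commands": [[-1, -0.6, 5.7, 0, 0, 0, 0], [-1, -1.6, 5.5, 0, 0, 0, 0], [-1, -2.5, 5.2, 0, 0, 0, 0], [-1, -3.4, 4.7, 0, 0, 0, 0], [-1, 0, 0, 0, 0, 0, 0]]}}

```text
clock: 12.95
tool_pos: [0.5874, 0.0112, 0.0562]
orientation: [0.998, -0.062, -0.0, 0.0]
ft_force: [0.9, 0.0, -0.6]
finger_gap: 0.0003
gripper_force: 0.0
```

Run:
```python
from h import *
pol()
q=R.from_quat([0.998,-0.062,0,0]).inv()
A=np.radians(np.arange(312,180,-4)); p=np.c_[33*np.cos(A),33*np.sin(A),0*A]
for a,d in zip(np.degrees(A),q.apply(np.diff(p,axis=0))): print(int(a),d[:2].round(1),end="; ")
```

```text
R 33.1 ang 310.2409323227008 z 0.056246597524917764 F [ 0.9  0.  -0.6]
312 [-1.6  1.7]; 308 [-1.7  1.6]; 304 [-1.8  1.5]; 300 [-1.9  1.3]; 296 [-2.   1.2]; 292 [-2.1  1. ]; 288 [-2.1  0.9]; 284 [-2.2  0.8]; 280 [-2.2  0.6]; 276 [-2.3  0.4]; 272 [-2.3  0.3]; 268 [-2.3  0.1]; 264 [-2.3 -0. ]; 260 [-2.3 -0.2]; 256 [-2.3 -0.4]; 252 [-2.2 -0.5]; 248 [-2.2 -0.7]; 244 [-2.2 -0.8]; 239 [-2.1 -1. ]; 236 [-2.  -1.1]; 232 [-1.9 -1.3]; 228 [-1.8 -1.4]; 224 [-1.7 -1.5]; 220 [-1.6 -1.6]; 216 [-1.5 -1.7]; 212 [-1.4 -1.8]; 208 [-1.3 -1.9]; 204 [-1.1 -2. ]; 200 [-1.  -2.1]; 196 [-0.8 -2.1]; 192 [-0.7 -2.2]; 188 [-0.5 -2.2];
```

Request:
{"api": "arm_command", "payload": {"commands": [[-1, -1.7, 1.6, 0, 0, 0, 0], [-1, -1.8, 1.5, 0, 0, 0, 0], [-1, -1.9, 1.3, 0, 0, 0, 0]]}}

```text
clock: 13.32
tool_pos: [0.582, 0.0083, 0.0563]
orientation: [0.998, -0.062, 0.0, -0.0]
ft_force: [0.3, -0.8, -0.6]
finger_gap: 0.0
gripper_force: 0.3
```

Request:
{"api": "arm_command", "payload": {"commands": [[-1, -2.0, 1.2, 0, 0, 0, 0], [-1, -2.1, 1.0, 0, 0, 0, 0], [-1, -2.1, 0.9, 0, 0, 0, 0]]}}

```text
clock: 13.7
tool_pos: [0.5754, 0.0058, 0.0563]
orientation: [0.998, -0.062, 0.0, 0.0]
ft_force: [0.6, 1.4, -0.2]
finger_gap: 0.0001
gripper_force: 0.4
```

Request:
{"api": "arm_command", "payload": {"commands": [[-1, -2.2, 0.8, 0, 0, 0, 0], [-1, -2.2, 0.6, 0, 0, 0, 0], [-1, -2.3, 0.4, 0, 0, 0, 0]]}}

```text
clock: 14.08
tool_pos: [0.5685, 0.0049, 0.0563]
orientation: [0.998, -0.062, 0.0, 0.0]
ft_force: [0.7, 0.1, -0.0]
finger_gap: 0.0002
gripper_force: 0.4
```

Request:
{"api": "arm_command", "payload": {"commands": [[-1, -2.3, 0.3, 0, 0, 0, 0], [-1, -2.3, 0.1, 0, 0, 0, 0], [-1, -2.3, 0, 0, 0, 0, 0]]}}

```text
clock: 14.45
tool_pos: [0.5615, 0.0054, 0.0563]
orientation: [0.998, -0.062, -0.0, 0.0]
ft_force: [0.8, 0.3, 0.2]
finger_gap: -0.0002
gripper_force: 0.4
```

Request:
{"api": "arm_command", "payload": {"commands": [[-1, -2.3, -0.2, 0, 0, 0, 0], [-1, -2.3, -0.4, 0, 0, 0, 0]]}}

```text
clock: 14.7
tool_pos: [0.5571, 0.0066, 0.0563]
orientation: [0.998, -0.062, 0.0, 0.0]
ft_force: [1.2, -0.4, -0.9]
finger_gap: -0.0001
gripper_force: 0.5
```

Request:
{"api": "arm_command", "payload": {"commands": [[-1, -2.2, -0.5, 0, 0, 0, 0], [-1, -2.2, -0.7, 0, 0, 0, 0]]}}

```text
clock: 14.95
tool_pos: [0.5531, 0.0083, 0.0564]
orientation: [0.998, -0.062, 0.0, 0.0]
ft_force: [2.0, -0.2, 0.8]
finger_gap: 0.0002
gripper_force: 0.7
```

Request:
{"api": "arm_command", "payload": {"commands": [[-1, -2.2, -0.8, 0, 0, 0, 0], [-1, -2.1, -1.0, 0, 0, 0, 0]]}}

```text
clock: 15.2
tool_pos: [0.5494, 0.0104, 0.0564]
orientation: [0.998, -0.062, 0.001, 0.0]
ft_force: [4.5, -2.4, -0.3]
finger_gap: 0.0001
gripper_force: 2.2
```

Request:
{"api": "arm_command", "payload": {"commands": [[-1, -2.0, -1.1, 0, 0, 0, 0], [-1, -1.9, -1.3, 0, 0, 0, 0]]}}

```text
clock: 15.45
tool_pos: [0.5482, 0.0111, 0.0571]
orientation: [0.998, -0.063, 0.003, 0.001]
ft_force: [9.1, -7.7, -1.3]
finger_gap: 0.0
gripper_force: 5.3
```

The force has climbed to 12 N and the finger has stopped at about 235°, the angle I predicted for the hard stop. I back off and lift.

Request:
{"api": "arm_command", "payload": {"commands": [[-1, 4, 3, 0, 0, 0, 0], [-1, 6, 4, 0, 0, 0, 0], [-1, 3, 8, 0, 0, 0, 0], [-1, 0, 4, -10, 0, 0, 0], [-1, 0, 0, -40, 0, 0, 0], [-1, 0, 30, -50, 0, 0, 0], [-1, 0, 60, -10, 0, 0, 0], [-1, 0, 60, 0, 0, 0, 0], [-1, 0, 60, 0, 0, 0, 0], [-1, 0, 50, 0, 0, 0, 0], [-1, 0, 0, 0, 0, 0, 0], [-1, 0, 0, 0, 0, 0, 0]]}}

```text
clock: 16.95
tool_pos: [0.5236, -0.2642, 0.1665]
orientation: [0.998, -0.062, -0.0, -0.0]
ft_force: [-0.5, 0.7, 0.4]
finger_gap: 0.0003
gripper_force: 0.0
```

Run:
```python
from h import *
s=stone(); g=s["img"][125:250,250:375]
P=world(s); m=np.zeros((384,512),bool); m[150:210,280:300]=1
s=viewer.snapshot("scene"); h=s["img"][120:245,190:315]
cv2.imwrite("pics/e1.png",cv2.resize(np.hstack([g,h]),None,fx=3.2,fy=3.2,interpolation=cv2.INTER_CUBIC))
print(get_state()["ft_force"])
```

```text
stone top along y from..to [ 39.1 144.1] stop face 145.5
[ 1.29444787  0.67468556 -0.04252746]
```

View pics/e1.png

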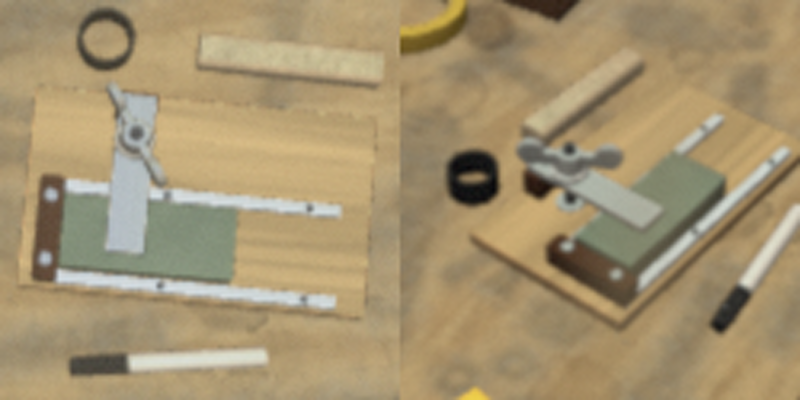

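The stone is home, the wings rest at about 26° (about 25° predicted for 12.0 rad), the bar is down on the stone, and the bystanders are untouched. I hand in.

```bash
python3 -c "
from h import *
print(r.hand_in())"
```

```text
the job is handed in; nothing more can be done
None
```

I pushed the stone against the stop, ran the wing nut down to its hard stop so the bar rests on the stone, and handed the job in at about 17 s; the hand-in returned no verdict, and the bar's force on the stone was not measured.

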